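Fetch two transformers from the blocked drawer and fit them on their boards

TASK

The solder spool and the tip cleaner stand in the way of the clear drawer: stand both aside on the grey silicone mat, then pull the drawer out and set its two transformers upright on the circuit boards, each squarely on the white printed outline of its own size. Push the drawer fully shut again and stand the spool and the tip cleaner back, each exactly where it stood at the start; leave everything released and standing.

Things in the scene. Friction and masses are not known exactly. Their poses are not given: they have to be found in the camera images.
- drawer_box: clear acrylic drawer box, fixed, 160 mm deep (x), 230 wide (y), 62 high; origin at the centre of its underside, front at its x = -80 mm. The clear drawer has two compartments side by side along y, each 105 x 140 mm, floor 9 mm above the worktop, walls up to 46, front panel up to 56. Spool and tip cleaner start about 100 mm before the front, in the drawer's path
- drawer (a joint): how far the drawer is pulled out along the box's -x, m: 0 fully shut, stop at 0.11; it slides with about 1 N and stays where it is left
- drawer_handle (a point): middle of the drawer's black bar handle: a straight round bar 10 mm thick, 90 mm long along the box's y, 40 mm above the worktop, its centreline 33 mm before the drawer front (28 mm clear behind the bar); axes as the box's, moves with the drawer
- spool_center (a point): centre of the solder spool, half-way up: white spool standing upright, 45 mm tall, round flanges 56 mm in diameter and 3 mm thick at top and bottom, 38 mm core between; z is up; a short wire tail sticks out at its -y side; 0.2 kg
- cleaner_center (a point): centre of the tip cleaner, half-way up: round ball-shaped brass-coloured pot of wire wool, 62 mm in diameter, 50 mm tall, flat foot; z is up
- choke_center (a point): centre of the larger transformer, half-way up: dark core with yellow tape, 32 mm tall, flat base plate 30 mm (x) by 34 mm (y), core 14 mm (x) by 34 mm (y), bobbin 28 mm (x) by 20 mm (y); z is up; its underside is 15 mm below this point. Starts upright in one of the drawer's compartments
- coupler_center (a point): centre of the smaller transformer, half-way up: same look, 26 mm tall, flat base plate 24 mm (x) by 28 mm (y), core 10 mm (x) by 28 mm (y), bobbin 22 mm (x) by 16 mm (y); z is up; its underside is 12 mm below this point. Starts upright in the other compartment
- large_outline (a point): centre of the larger white printed outline, 34 (x) by 38 mm (y), on the green board with the black finned heat sink; place of the larger transformer, its x along this x either way. Board fixed, 100 (x) by 84 mm (y), top face 10 mm above the worktop; parts up to 22 mm high stand beyond 22 mm from the centre along x; the strip along y is free
- small_outline (a point): centre of the smaller white printed outline, 27 mm (x) by 31 mm (y), on the green circuit board with two tall black capacitors side by side; the place of the smaller transformer, its x along this x (either way round). Board fixed, same size and height, same free strip along y
- side_mat: plain grey silicone mat lying flat and fixed on the worktop, empty, 230 mm (x) by 130 mm (y), 3 mm thick, origin at the centre of its underside: the side area for the spool and the tip cleaner
Not all that is in view belongs to the job. Leave any green or pink look-alike of the part that bears spool_center alone.

How it is judged:
By the outcome, as a careful person would: the job done as asked, in the order asked, and still so for the second after the job is handed in, with the robot touching nothing.
It also fails if it takes over 136 s, if anything falls off the work surface, if the arm or the gripper's body presses on something with over 40 N, if the wrist force passes 120 N, or if a joint passes its speed limit or range.

ROBOT

A 6-joint arm with a two-finger parallel gripper is mounted at the origin on a cart in front of the work surface, level with it; the furniture and walls round the work are solid. World frame = base frame: x ahead of the robot, y to its left, z up, the work surface at z = 0. Lengths are in m, angles in degrees, forces in N, time in s.
With the tool pointing down it reaches from about 0.35 to 0.875 m from the base axis. Payload 4.2 kg.
Tool frame: the origin (TCP) lies at the very end of the fingers, on their centre line; the grasp point (between the pads) lies 19 mm behind it; z points along the fingers, y is the line along which they close (so a half turn about z gives the same grasp; the last joint's range is limited). The gripper opens to 85 mm and grips with 20 to 120 N. Pads are 22 mm wide; open, the fingers measure 114 mm over their backs; the gripper's body (76 mm by 85 mm) begins 54 mm behind the grasp point. The pads swing forward as they close: fully open they stand 13 mm farther back than shut.
Start: joints at [-57.376, 22.042, 0.453, 0, -68.411, -14.817], TCP at [0.191, -0.595, 0.231] pointing down, gripper open.
Joint ranges: [-179.83, 179.83], [-69.29, 118.12], [-61.27, 80.66], [-181.25, 117.63], [-171.15, -9.14], [-177.46, 177.46]. Speed limits (degrees/s): [159.86, 159.86, 180, 180, 180, 180].

INTERFACE

Orientations are given as a 3x3 rotation matrix whose columns are the frame's x, y, z axes.
In Python, from cell import env, kin, sensors, viewer, job, outline_of gives the robot as it stands. Calls block until the motion is done:
- env.move_pose(position, orientation): joint-space move of the TCP to a pose.
- env.movel(position, rotation=None, feed=0.15, contact_N=None): straight line of the TCP; rotation=None keeps the orientation; feed is the mean speed in m/s. With contact_N (N) it stops when the force on the tool has changed by that much, and returns True; else False.
- env.set_joints(angles): joint-space move.
- env.command_gripper(opening, effort=None): finger opening in m; effort is the grip in N (None keeps the last); returns when the fingers have stopped.
- env.dwell(seconds).
- kin.ik(position, orientation): joint angles nearest the present ones, or None.
- sensors.get_state(): the state.
- viewer.grab_frame(name): name is "scene" or "top"; returns the picture (420x560x3 uint8, red, green, blue); there is no depth.
- viewer.camera_model(name): a dict with "fovy" (degrees; the focal length in pixels is half the picture's height over the tangent of half this angle, whatever the lens; pixels are square), "cx", "cy" (the principal point, pixels), "world_from_camera" (4x4, takes a point from camera to world coordinates). Camera axes: x right, y down, z forward; pixel columns grow to the right and rows downward; lengths in m; the calibration is good to about 2 mm. A picture is of the moment at which its call begins. camera_model takes no time and is no camera call.
A pose or a line that the arm cannot do raises env.MotionError and nothing moves.
- job.job_done(): hands the job in; it is judged then, once.
Trained networks look in the newest picture that a camera, given by its name, has taken for a name from the list of things; names that differ only in an ending like _2 or _b are one class to them, and where a whole thing is asked for, a point or a joint stands for the part that bears it (a point fixed in the world has none). Each returns a list of dicts, best first, with "confidence" (0 to 1); they miss things now and then, are a little off and sometimes report something else, mostly with a low value. They report only what shows in the picture. A call takes as long as a camera call. They do not tell look-alikes from the thing itself.
- outline_of(camera, name): "pixels" (420x560 bool, what is visible of it) and "xy" ([column, row] in pixels, amid what is visible of it).
The state is a dict: "time": time; "q": joint angles; "joint_vel": joint speeds; "joint_efforts": joint torques, N m; "ee_pos": TCP position; "tcp_rot": TCP orientation; "force": force on the tool from outside, world axes, zero at the start; "moment": the same for the moment, N m; "grip_width": finger opening in m; "finger_force": force on a finger pad.
Only numpy, scipy, OpenCV 4.12 (cv2) and the standard library are available. Lean on these libraries where they do the work, as an engineer would, in place of code of your own. Each camera call takes 0.05 s, during which the arm holds its last target. There are 200 camera calls.

## Working session

There is one attempt and no reset: what is moved stays moved. The work goes in short steps, each a Python script; the robot and the scene stay as the last script left them, time stands still between calls to the robot, and variables do not carry over. Pictures are saved under pics/ and viewed, at most 14 in all, crops included, and the job is handed in when it is done.

```bash
ls; mkdir -p pics; python3 - <<'E'
from cell import env,kin,sensors,viewer,job,outline_of
import cv2,numpy as np
for n in("scene","top"):
    im=viewer.grab_frame(n); cv2.imwrite(f"pics/{n}0.png",im[:,:,::-1])
    m=viewer.camera_model(n);print(n,m)
    for k in["drawer_box","drawer_handle","spool_center","cleaner_center","choke_center","coupler_center","large_outline","small_outline","side_mat"]:
        try:
            for o in outline_of(n,k)[:3]: 
                ys,xs=np.where(o["pixels"]);print(n,k,round(o["confidence"],2),o["xy"],xs.min(),xs.max(),ys.min(),ys.max(),len(xs))
        except Exception as e: print(n,k,e)
print(sensors.get_state()["time"])
E
```

```text
pics
scene {'fovy': 42.001222699165545, 'cx': 282.503283287741, 'cy': 212.33478628539436, 'world_from_camera': array([[-0.59150021, -0.34427021,  0.72911283, -0.58877116],
       [-0.80611772,  0.23301552, -0.54394667,  0.93037243],
       [ 0.01737003, -0.90949535, -0.41535105,  0.74737116],
       [ 0.        ,  0.        ,  0.        ,  1.        ]])}
scene drawer_box 0.87 [230.6, 217.1] 188 278 192 245 3224
scene drawer_handle 0.71 [244.2, 224.1] 215 277 211 242 957
scene spool_center 0.88 [320.5, 231.5] 309 327 222 244 322
scene spool_center 0.56 [246.7, 251.1] 234 255 237 261 427
scene spool_center 0.51 [266.7, 195.1] 259 274 189 203 163
scene cleaner_center 0.68 [281.7, 235.9] 273 294 226 246 362
scene cleaner_center 0.6 [395.9, 210.7] 384 400 206 221 178
scene choke_center 0.44 [244.7, 225.5] 214 278 211 242 1044
scene large_outline 0.75 [360.3, 229.0] 343 383 217 241 497
scene large_outline 0.71 [245.3, 251.6] 235 255 238 262 412
scene small_outline 0.63 [396.4, 212.5] 384 400 206 221 179
scene side_mat 0.74 [202.2, 284.3] 163 248 258 312 2517
top {'fovy': 42.15189187279086,
[... 193 characters left out ...]
],
       [-0.005882  , -0.22492839, -0.97435754,  1.74111763],
       [ 0.        ,  0.        ,  0.        ,  1.        ]])}
top drawer_box 0.76 [245.3, 180.9] 209 284 152 215 3815
top drawer_handle 0.87 [244.0, 205.6] 212 280 200 215 351
top spool_center 0.84 [304.4, 162.8] 295 312 152 172 314
top spool_center 0.71 [219.6, 233.3] 212 231 224 244 312
top spool_center 0.62 [292.5, 249.9] 282 301 241 261 323
top cleaner_center 0.73 [264.4, 237.1] 254 272 226 244 301
top choke_center 0.49 [393.3, 270.2] 379 407 252 285 812
top large_outline 0.96 [340.0, 262.2] 325 353 248 280 799
top small_outline 0.61 [392.7, 272.4] 379 408 251 285 818
top side_mat 0.8 [171.8, 250.2] 146 193 215 287 2856
1.0
```

```bash
python3 - <<'E'
import cv2
t=cv2.imread("pics/top0.png");s=cv2.imread("pics/scene0.png")
cv2.imwrite("pics/a.png",cv2.resize(t[140:300,130:430],(795,424),interpolation=cv2.INTER_CUBIC))
cv2.imwrite("pics/b.png",cv2.resize(s[170:330,150:450],(795,424),interpolation=cv2.INTER_CUBIC))
E
```

```text
(no output)
```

View pics/a.png

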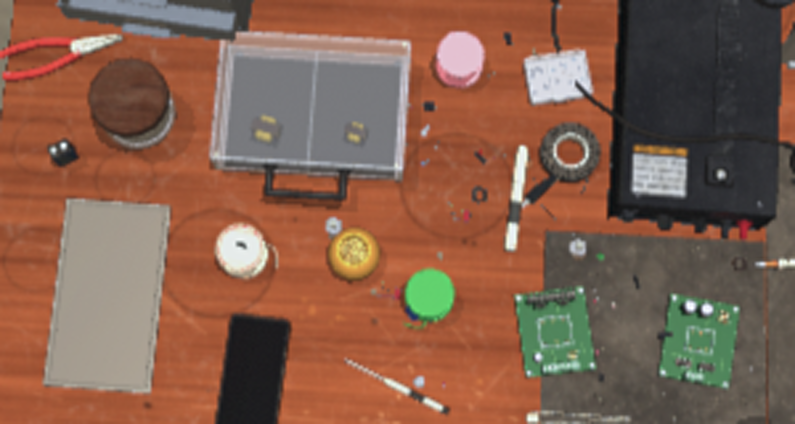

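View pics/b.png

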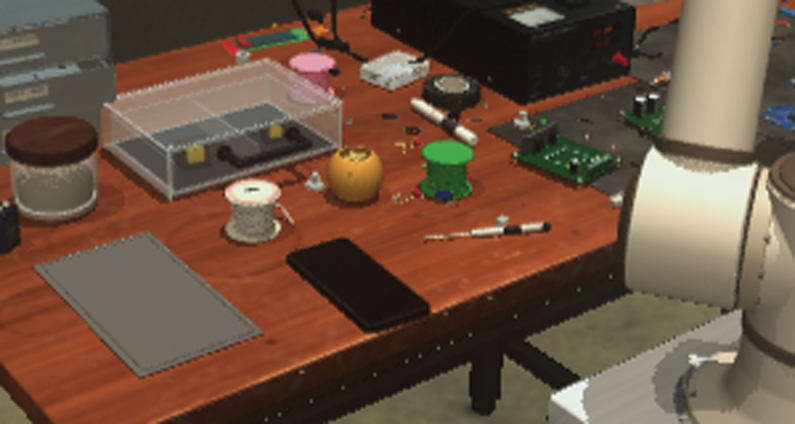

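View pics/top0.png

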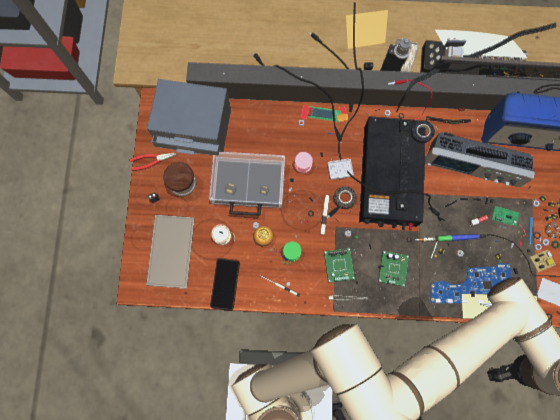

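The top view shows the white spool at (221,234), the cleaner at (264,236), and the green (292,250) and pink (304,162) look-alikes. The mat is at (171,251), the heat-sink board at (340,265), the two-capacitor board at (393,268), and the handle at (245,210). Next I'll fit world positions.

```bash
cat > h.py <<'E'
from cell import env,kin,sensors,viewer,job,outline_of
import cv2,numpy as np
from scipy.optimize import least_squares
def cam(n):
    m=viewer.camera_model(n);f=210/np.tan(np.radians(m["fovy"]/2));W=m["world_from_camera"]
    return f,m["cx"],m["cy"],W[:3,:3],W[:3,3]
def proj(n,P):
    f,cx,cy,R,t=cam(n);c=(np.atleast_2d(P)-t)@R
    return np.c_[f*c[:,0]/c[:,2]+cx,f*c[:,1]/c[:,2]+cy]
def back(n,uv,z):
    f,cx,cy,R,t=cam(n);uv=np.atleast_2d(uv).astype(float)
    d=np.c_[(uv[:,0]-cx)/f,(uv[:,1]-cy)/f,np.ones(len(uv))]@R.T
    return t+d*((z-t[2])/d[:,2])[:,None]
def rz(a): a=np.radians(a);return np.array([[np.cos(a),-np.sin(a),0],[np.sin(a),np.cos(a),0],[0,0,1]])
def down(yaw):  # tool pointing down, closing line (tool y) along world direction yaw (deg)
    a=np.radians(yaw);y=np.array([np.cos(a),np.sin(a),0]);z=np.array([0,0,-1.]);return np.c_[np.cross(y,z),y,z]
def hullc(uv):
    h=cv2.convexHull(uv.astype(np.float32));m=cv2.moments(h);return np.array([m["m10"]/m["m00"],m["m01"]/m["m00"]])
def ring(pr):  # [(r,z)...] axisymmetric points
    a=np.linspace(0,2*np.pi,48)
    return np.concatenate([np.c_[r*np.cos(a),r*np.sin(a),0*a+z] for r,z in pr])
def masks(n,k): return [(o["confidence"],o["pixels"],np.array(np.where(o["pixels"])[::-1]).T.astype(float)) for o in outline_of(n,k)]
SPOOL=ring([(.028,0),(.028,.003),(.028,.042),(.028,.045)])
th=np.linspace(-1,1,15);BALL=ring([(.031*np.sqrt(1-(.8*t)**2),.025+.025*t) for t in th])
E
python3 - <<'E'
from h import *
near={"top":{"spool_center":(221,234),"cleaner_center":(264,236)},"scene":{"spool_center":(246,250),"cleaner_center":(283,236)}}
for n in near: 
    viewer.grab_frame(n)
    for k,M in(("spool_center",SPOOL),("cleaner_center",BALL)):
        for c,p,xy in masks(n,k):
            if np.linalg.norm(xy.mean(0)-near[n][k])>12: continue
            m=p.astype(np.uint8); m=cv2.morphologyEx(m,cv2.MORPH_OPEN,np.ones((5,5),np.uint8)); q=np.array(np.where(m)[::-1]).T
            r=least_squares(lambda v:hullc(proj(n,M+[v[0],v[1],0]))-q.mean(0),[.45,.1])
            h=cv2.contourArea(cv2.convexHull(proj(n,M+[*r.x,0]).astype(np.float32)))
            bb=proj(n,M+[*r.x,0])
            print(n,k,c,r.x,"area",len(q),h,"bb",q.min(0),q.max(0),bb.min(0),bb.max(0))
    for k,z in(("side_mat",.003),("large_outline",.01),("small_outline",.01)):
        for c,p,xy in masks(n,k)[:1]:
            w=back(n,xy,z)[:,:2]; r=cv2.minAreaRect((w*1000).astype(np.float32)); print(n,k,c,r,w.mean(0))
# boards by colour in top
im=viewer.grab_frame("top");hsv=cv2.cvtColor(im,cv2.COLOR_RGB2HSV)
for nm,(u0,v0,u1,v1) in dict(large=(318,240,360,290),small=(370,240,415,292)).items():
    g=cv2.inRange(hsv[v0:v1,u0:u1],(60,60,40),(90,255,255));g=cv2.morphologyEx(g,cv2.MORPH_CLOSE,np.ones((5,5)))
    c=max(cv2.findContours(g,0,2)[0],key=cv2.contourArea);m=np.zeros_like(g);cv2.drawContours(m,[cv2.convexHull(c)],-1,1,-1)
    q=np.array(np.where(m)[::-1]).T+[u0,v0];w=back("top",q,.01)[:,:2]
    print(nm,cv2.minAreaRect((w*1000).astype(np.float32)),w.mean(0))
a=cv2.resize(im[240:295,318:418],(800,440),interpolation=cv2.INTER_CUBIC)
s=viewer.grab_frame("scene");b=cv2.resize(s[185:265,180:300],(800,533),interpolation=cv2.INTER_CUBIC)
cv2.imwrite("pics/boards.png",a[:,:,::-1]);
b=cv2.resize(im[148:222,200:300],(800,592),interpolation=cv2.INTER_CUBIC);cv2.imwrite("pics/drawer.png",b[:,:,::-1])
E
```

```text
top spool_center 0.67 [0.54690838 0.21152465] area 304 287.11274908692576 bb [212 225] [230 244] [211.42470437 224.42935721] [230.40236536 244.12914401]
top cleaner_center 0.56 [0.55114765 0.07631365] area 284 295.2877057099249 bb [254 226] [272 244] [253.54194532 225.30982193] [272.93314622 244.7236546 ]
top side_mat 0.83 ((489.3731689453125, 373.6200866699219), (131.24932861328125, 230.47137451171875), 88.54150390625) [0.48771758 0.37363017]
top large_outline 0.93 ((470.92926025390625, -170.32989501953125), (102.67500305175781, 86.17076110839844), 10.879922866821289) [ 0.47070683 -0.17007708]
top small_outline 0.84 ((468.918701171875, -342.88458251953125), (85.75704193115234, 100.51917266845703), 81.53693389892578) [ 0.46835602 -0.34277719]
scene spool_center 0.8 [0.54492186 0.2120981 ] area 394 441.28082869562786 bb [236 238] [254 261] [234.71255945 237.12068606] [255.10329592 261.0234647 ]
scene cleaner_center 0.85 [0.54882413 0.07625618] area 369 355.3148679747246 bb [273 225] [294 245] [272.92328195 224.59683889] [294.18559829 245.69113728]
scene side_mat 0.85 ((485.2398986816406, 376.3820495605469), (133.16600036621094, 239.63824462890625), 88.4731216430664) [0.47702398 0.37707377]
scene large_outline 0.69 ((479.0934143066406, -174.91064453125), (120.44490814208984, 122.400146484375), 13.114757537841797) [ 0.47733592 -0.16832126]
scene small_outline 0.64 ((502.6679992675781, -330.67852783203125), (50.20576858520508, 121.7919921875), 38.17978286743164) [ 0.49887659 -0.33326585]
large ((470.2386474609375, -169.33338928222656), (102.05435943603516, 85.29493713378906), 9.920942306518555) [ 0.46925135 -0.17006287]
small ((467.86279296875, -341.8733215332031), (86.54264068603516, 102.54710388183594), 82.3522720336914) [ 0.46810941 -0.34178034]
```

View pics/boards.png

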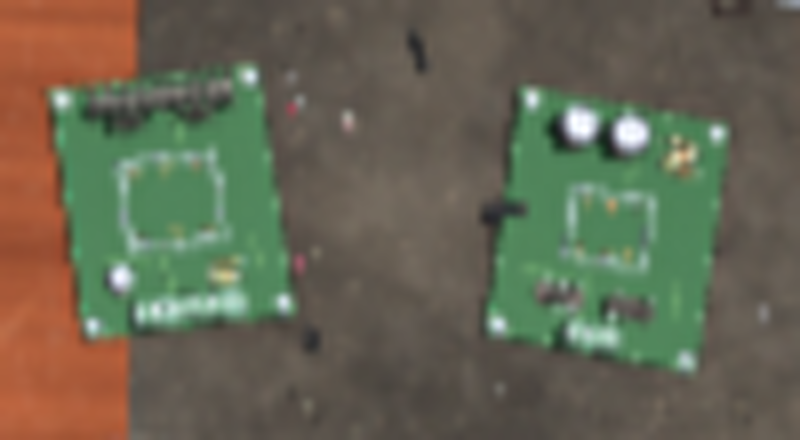

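View pics/drawer.png

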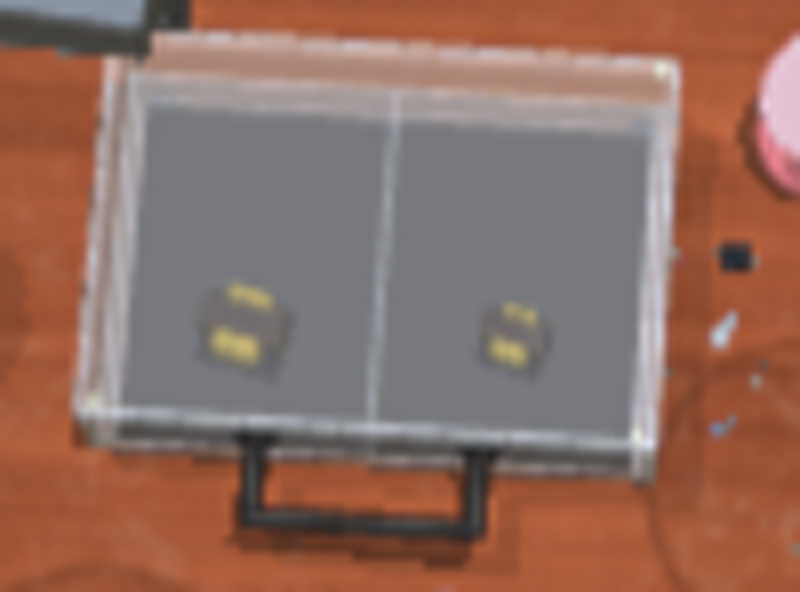

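Both cameras agree to about 2 mm. The outlines lie near (339.2,264.5) and (393.7,268.1), and the handle bar runs from (230,212.6) to (259.6,214.5). I'll compute these and move the spool and the cleaner.

```bash
cat >> h.py <<'E'
SP=np.array([.5460,.2118]);CL=np.array([.5500,.0763]);SPY,CLY=45,-45
MSP=np.array([.545,.374]);MCL=np.array([.435,.374])
def up(p,z,yaw): env.move_pose([*p,z],down(yaw))
def st(): s=sensors.get_state();return round(s["time"],2),np.round(s["ee_pos"],4),round(s["grip_width"],4),np.round(s["force"],1),s["finger_force"]
E
python3 - <<'E'
from h import *
c8=lambda q,o:(np.array(q,float)+.5)/8-.5+np.array(o)
L=back("top",c8([(122,160),(213,152),(222,238),(132,248)],(318,240)),.01)[:,:2]
S=back("top",c8([(570,188),(654,197),(645,270),(566,258)],(318,240)),.01)[:,:2]
for Q in(L,S):
    print(Q.mean(0),np.linalg.norm(Q-np.roll(Q,-1,0),axis=1)*1000, [np.degrees(np.arctan2(*(Q[i]-Q[j])[::-1])) for i,j in((0,3),(1,2),(0,1),(3,2))])
H=back("top",c8([(245,520),(480,535)],(200,148)),.04)[:,:2];print("handle",H,H.mean(0),np.degrees(np.arctan2(*(H[0]-H[1])[::-1]))-90)
F=back("top",c8([(92,402),(640,435)],(200,148)),.062)[:,:2];print("front",F,F.mean(0),np.degrees(np.arctan2(*(F[0]-F[1])[::-1]))-90)
T=back("top",c8([(243,322),(515,332)],(200,148)),.035)[:,:2];print("transf",T)
for p,z,y in((SP,.02,SPY),(CL,.005,CLY),(MSP,.02,SPY),(MCL,.005,CLY),(H.mean(0),.021,0),(L.mean(0),.02,90),(S.mean(0),.02,90)): 
    print(p,[ (lambda q:None if q is None else np.round(q,0))(kin.ik([*p,z],down(y+a))) for a in(0,180)])
E
```

```text
[ 0.47089065 -0.16946776] [36.45520658 34.36729969 35.99481399 35.17834519] [np.float64(8.085218825244514), np.float64(7.306310512433163), np.float64(97.91763639565157), np.float64(99.21162567447033)]
[ 0.46816036 -0.34260422] [33.36922747 29.38045913 31.38351204 27.94104082] [np.float64(-2.947013208448358), np.float64(-6.897623114553632), np.float64(86.71658680588821), np.float64(84.1936777504366)]
handle [[0.6159014  0.1854161 ]
 [0.61445403 0.0912197 ]] [0.61517771 0.1383179 ] -0.8803060448234419
front [[0.65602019 0.24718688]
 [0.65335975 0.02916293]] [0.65468997 0.1381749 ] -0.6991181444567758
transf [[0.69887052 0.19254812]
 [0.70014108 0.08223031]]
[0.546  0.2118] [array([  37.,   31.,  -19.,    0.,  -40., -172.]), array([ 37.,  31., -19.,   0., -40.,   8.])]
[0.55   0.0763] [array([ 25.,  31., -24.,   0., -35., 110.]), array([ 25.,  31., -24.,   0., -35., -70.])]
[0.545 0.374] [array([ 48.,  37.,  -7.,   0., -46., 177.]), array([ 48.,  37.,  -7.,   0., -46.,  -3.])]
[0.435 0.374] [array([ 57.,  32., -21.,   0., -37.,  78.]), array([  57.,   32.,  -21.,    0.,  -37., -102.])]
[0.61517771 0.1383179 ] [array([ 27.,  35., -12.,   0., -43., 153.]), array([ 27.,  35., -12.,   0., -43., -27.])]
[ 0.47089065 -0.16946776] [array([ -1.,  25., -31.,   0., -33., -89.]), array([ -1.,  25., -31.,   0., -33.,  91.])]
[ 0.46816036 -0.34260422] [array([-20.,  31., -20.,   0., -39., -70.]), array([-20.,  31., -20.,   0., -39., 110.])]
```

```bash
python3 - <<'E'
from h import *
def transfer(a,za,b,zb,yaw,opn,eff):
    up(a,.15,yaw); print(st())
    env.command_gripper(opn); env.movel([*a,za],feed=.15); env.command_gripper(0.03,eff); print(st())
    env.movel([*a,.13],feed=.2); up(b,.13,yaw); env.movel([*b,zb],feed=.12,contact_N=6); print(st())
    env.command_gripper(opn); env.movel([*b,.13],feed=.25); print(st())
transfer(SP,.019,MSP,.0225,SPY-180,.085,30)
viewer.grab_frame("scene");im=viewer.grab_frame("scene");cv2.imwrite("pics/s1.png",cv2.resize(im[170:330,150:450],(795,424))[:,:,::-1])
E
```

```text
(4.8, array([0.5462, 0.2111, 0.1501]), 0.0854, array([ 1.2, -0.3,  0.1]), 0.0)
(6.45, array([0.546 , 0.2117, 0.0202]), 0.0538, array([-1.6, -1.5,  5.7]), 30.564445690833963)
(8.71, array([0.5441, 0.3721, 0.0233]), 0.0539, array([-0.7, -1.3,  4.2]), 32.49826650484465)
(9.71, array([0.5448, 0.374 , 0.1306]), 0.085, array([-0.2, -1.4, -0.1]), 0.0)
```

View pics/s1.png

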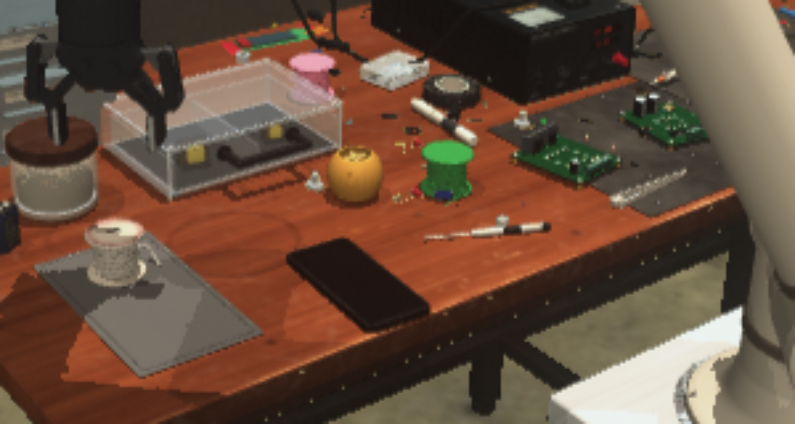

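```bash
cat >> h.py <<'E'
def transfer(a,za,b,zb,yaw,opn,eff):
    up(a,.15,yaw)
    env.command_gripper(opn); env.movel([*a,za],feed=.15);env.dwell(.15); env.command_gripper(0.03,eff); print(st())
    env.movel([*a,.13],feed=.2); up(b,.13,yaw); env.movel([*b,zb+.01],feed=.15);env.dwell(.1);env.movel([*b,zb],feed=.05,contact_N=6);env.dwell(.1); print(st())
    env.command_gripper(opn); env.movel([*b,.13],feed=.25); print(st())
E
python3 - <<'E'
from h import *
transfer(CL,.005,MCL,.0085,CLY,.085,30)
up([.5,.1],.2,90);env.dwell(.2)
s=viewer.grab_frame("scene");t=viewer.grab_frame("top")
a=cv2.resize(s[240:320,160:260],(500,400),interpolation=cv2.INTER_CUBIC);b=cv2.resize(t[210:290,140:200],(300,400),interpolation=cv2.INTER_CUBIC)
cv2.imwrite("pics/m.png",np.hstack([a,b])[:,:,::-1])
E
```

```text
(13.39, array([0.5501, 0.0765, 0.006 ]), 0.0594, array([-2.6, -0. ,  4.5]), 31.49370468042889)
(16.75, array([0.4355, 0.3748, 0.0091]), 0.0592, array([-0.1,  0.7,  5.1]), 33.170612496105605)
(17.77, array([0.4347, 0.3737, 0.1301]), 0.0847, array([-0.9, -0.6, -0.3]), 0.0)
```

View pics/m.png

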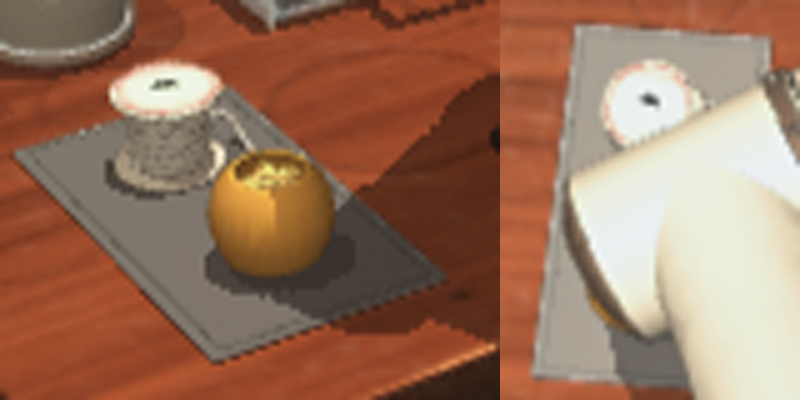

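Both stand upright on the mat. Next is the drawer.

```bash
cat >> h.py <<'E'
BY=-.8;BX=rz(BY)[:,0];HD=np.array([.6155,.1383,.024])
E
python3 - <<'E'
from h import *
up(HD[:2],.12,180+BY);env.command_gripper(.027)
print(env.movel(HD,feed=.12,contact_N=8),st())
env.command_gripper(.0,30);env.dwell(.1);s=sensors.get_state();print(st())
p=HD.copy();print(env.movel(p-BX*.112,feed=.08,contact_N=20),st())
env.command_gripper(.027);env.dwell(.1);print(st());e=sensors.get_state()["ee_pos"];env.movel([e[0],e[1],.13],feed=.25)
up([.45,-.02],.25,90);env.dwell(.2)
s=viewer.grab_frame("scene");t=viewer.grab_frame("top")
for n in("scene","top"):
  for k in("choke_center","coupler_center","drawer_handle"):
    for c,p,xy in masks(n,k)[:2]: print(n,k,round(c,2),xy.mean(0),xy.min(0),xy.max(0),len(xy))
a=cv2.resize(s[180:270,180:300],(400,300),interpolation=cv2.INTER_CUBIC);b=cv2.resize(t[148:248,205:291],(400,465),interpolation=cv2.INTER_CUBIC)
a=np.vstack([a,np.zeros((165,400,3),np.uint8)]);cv2.imwrite("pics/d.png",np.hstack([a,b])[:,:,::-1]);print(st())
E
```

```text
False (23.93, array([0.6162, 0.1386, 0.0248]), 0.027, array([-0.5,  0.3, -0.6]), 0.0)
(24.32, array([0.6146, 0.1385, 0.025 ]), 0.0089, array([-5.2,  1.2,  6.5]), 29.473087191581726)
False (25.87, array([0.5046, 0.14  , 0.025 ]), 0.0087, array([ 3.9, -3.3,  5.2]), 29.678878784179688)
(26.28, array([0.503 , 0.1398, 0.0236]), 0.0267, array([-0. ,  0. , -0.7]), 0.0)
scene choke_center 0.53 [241.42307692 237.57692308] [236. 235.] [247. 240.] 52
scene drawer_handle 0.76 [255.41147741 234.12942613] [215. 213.] [299. 258.] 2457
top coupler_center 0.4 [261.36170213 222.65957447] [258. 219.] [265. 226.] 47
top coupler_center 0.32 [170.43004292 251.69098712] [146. 214.] [193. 287.] 2330
top drawer_handle 0.88 [242.32009804 217.30882353] [209. 200.] [279. 237.] 2040
top drawer_handle 0.55 [227.175 221.5  ] [223. 217.] [232. 226.] 80
(28.63, array([ 0.45, -0.02,  0.25]), 0.0269, array([-0.3, -0.1, -0.5]), 0.0)
```

View pics/d.png

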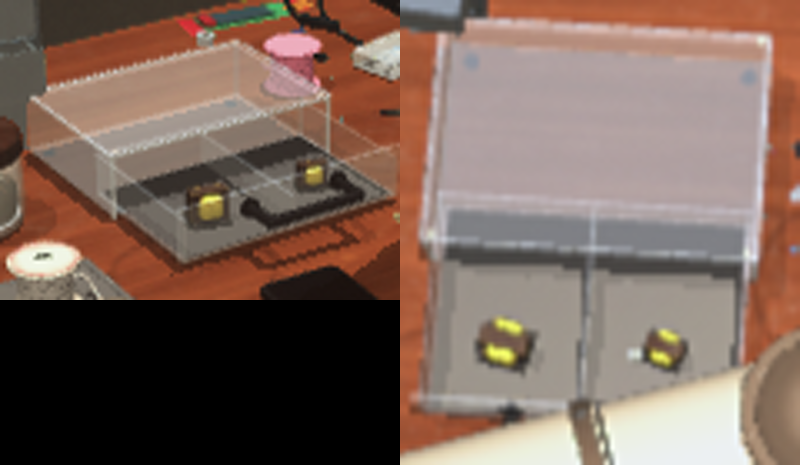

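```bash
python3 - <<'E'
from h import *
print(back("top",[(227.3,221.4),(261.5,222.8)],.024), back("scene",[(241.4,237.6)],.02))
im=viewer.grab_frame("top");hsv=cv2.cvtColor(im,cv2.COLOR_RGB2HSV)
for n,z0 in(("top",0),("scene",0)):
  im=viewer.grab_frame(n);hsv=cv2.cvtColor(im,cv2.COLOR_RGB2HSV)
  m=cv2.inRange(hsv,(24,140,100),(34,255,255))
  k,_,stt,ct=cv2.connectedComponentsWithStats(m)
  for i in range(1,k):
    u,v=ct[i]
    if (215<u<290 and 205<v<245): print(n,ct[i],stt[i,4],back(n,ct[i],.026))
f=proj("scene",[[.585,.19,.024],[.585,.08,.024]]);print(f)
E
```

```text
[[0.58984252 0.19433687 0.024     ]
 [0.59074556 0.08420336 0.024     ]] [[0.61276445 0.18086926 0.02      ]]
top [227.57142857 217.71428571] 7 [[0.60155719 0.19411164 0.026     ]]
top [262. 220.] 3 [[0.59958494 0.08303516 0.026     ]]
top [226.         223.84210526] 19 [[0.58126541 0.19771218 0.026     ]]
top [260.72727273 224.54545455] 11 [[0.58452986 0.08625807 0.026     ]]
scene [274.5 231. ] 2 [[0.58383671 0.08372303 0.026     ]]
scene [241.85714286 239.        ] 7 [[0.59472163 0.19066063 0.026     ]]
[[243.89585406 240.85957381]
 [275.28824659 231.14348696]]
```

```bash
cat >> h.py <<'E'
def pick(c,yaw,ox,oy,z):
    up(c,.12,180+yaw);env.command_gripper(ox)
    print(env.movel([*c,z],feed=.12,contact_N=8)); env.command_gripper(.005,20);env.dwell(.15);print(st())
    env.command_gripper(ox);env.movel([*c,.065],feed=.15)
    up(c,.065,270+yaw);env.command_gripper(oy);print(env.movel([*c,z],feed=.12,contact_N=8))
    env.dwell(.15);env.command_gripper(.005,25);print(st());env.movel([*c,.13],feed=.2);print(st())
def place(c,yaw,z):
    up(c,.13,270+yaw);env.movel([*c,z+.012],feed=.15);env.dwell(.25);print(st())
E
python3 - <<'E'
from h import *
pick(np.array([.590,.1945]),-12,.040,.046,.0115)
place(np.array([.4708,-.1695]),9.0,.013)
s=viewer.grab_frame("scene");t=viewer.grab_frame("top")
a=cv2.resize(s[190:260,330:420],(450,350),interpolation=cv2.INTER_CUBIC);b=cv2.resize(t[235:295,315:365],(300,350),interpolation=cv2.INTER_CUBIC)
cv2.imwrite("pics/p.png",np.hstack([a,b])[:,:,::-1])
E
```

```text
False
(31.62, array([0.5905, 0.1948, 0.0124]), 0.0284, array([-1.4,  0.1,  3.7]), 23.01238864660263)
False
(35.02, array([0.5906, 0.1948, 0.0126]), 0.0339, array([-0.4, -0.4,  3.7]), 25.432616472244263)
(35.77, array([0.5889, 0.1941, 0.1286]), 0.0339, array([-0.3, -0.3, -1.9]), 24.978849291801453)
(38.29, array([ 0.4713, -0.1695,  0.0258]), 0.0338, array([ 0. ,  0.3, -0.9]), 24.968165159225464)
```

View pics/p.png

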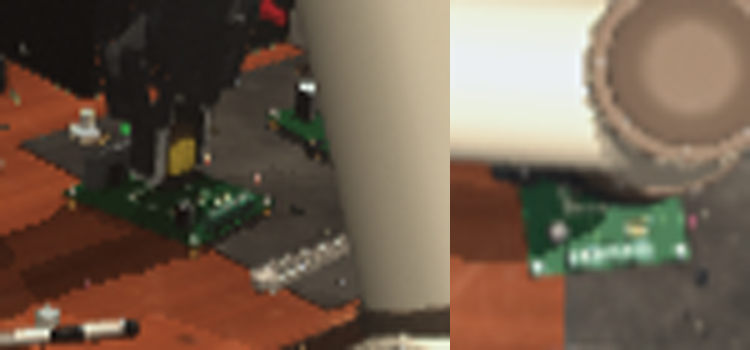

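The widths (28 and 34 mm) show the part is squarely held, and it is over the board. I'll lower it, then do the second one.

```bash
cat >> h.py <<'E'
def drop(c,z):
    print(env.movel([*c,z-.003],feed=.03,contact_N=4),st());env.dwell(.1)
    w=sensors.get_state()["grip_width"];env.command_gripper(w+.012);env.movel([*c,.13],feed=.2)
E
python3 - <<'E'
from h import *
c=np.array([.4708,-.1695]);drop(c,.013)
pick(np.array([.591,.0845]),-12,.036,.040,.0115)
c=np.array([.4681,-.3423]);place(c,-7.0,.013);drop(c,.013)
up([.5,.1],.25,180+BY);env.dwell(.2)
s=viewer.grab_frame("scene");t=viewer.grab_frame("top");print(st())
for n in("scene","top"):
  for k in("choke_center","coupler_center"):
    for q,p,xy in masks(n,k)[:2]: print(n,k,round(q,2),xy.mean(0),len(xy),back(n,xy.mean(0),.025))
cv2.imwrite("pics/q.png",cv2.resize(t[240:295,318:418],(800,440),interpolation=cv2.INTER_CUBIC)[:,:,::-1])
cv2.imwrite("pics/scene2.png",s[:,:,::-1])
E
```

```text
True (38.82, array([ 0.4708, -0.1696,  0.0133]), 0.0339, array([-1.3, -0.9,  4. ]), 25.74780911207199)
False
(43.68, array([0.5916, 0.0847, 0.0125]), 0.0221, array([-1. , -0.3,  5.9]), 22.59126216173172)
False
(47.1, array([0.5917, 0.0847, 0.0125]), 0.0263, array([-1.2,  0.2,  4.6]), 26.976513862609863)
(47.84, array([0.5898, 0.0842, 0.1286]), 0.0265, array([-0. ,  0.9, -1.2]), 26.493265628814697)
(50.58, array([ 0.4686, -0.3425,  0.0259]), 0.0263, array([-0.1,  0.7, -1.3]), 26.48623824119568)
True (51.0, array([ 0.4681, -0.3424,  0.0134]), 0.0268, array([-0.2,  0.4,  3.2]), 27.145860493183136)
(54.42, array([0.5001, 0.0997, 0.2499]), 0.0384, array([-0.9, -0.6, -0.5]), 0.0)
scene coupler_center 0.54 [402.5942029  212.55072464] 69 [[ 0.46196039 -0.33377243  0.025     ]]
scene coupler_center 0.22 [203.9369483  288.08953342] 1586 [[0.4292985  0.40445136 0.025     ]]
top choke_center 0.15 [393.48915989 268.25203252] 738 [[ 0.46572602 -0.33906945  0.025     ]]
top coupler_center 0.5 [394.28378378 266.97297297] 74 [[ 0.46988346 -0.34155138  0.025     ]]
```

View pics/q.png

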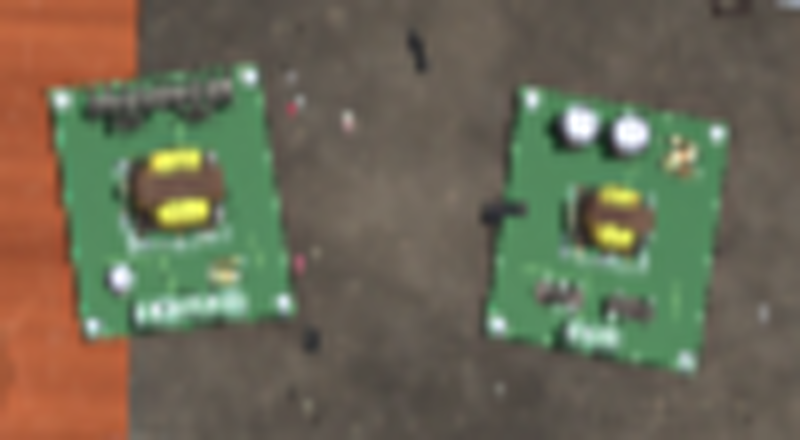

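```bash
cat > chk.py <<'E'
from h import *
def box(x,y,z0,z1): return np.array([[a*x/2,b*y/2,z] for a in(-1,1) for b in(-1,1) for z in(z0,z1)])
def sil(n,c,yaw,s):
    m=np.zeros((1680,2240),np.uint8)
    B=[box(.030,.034,0,.003),box(.014,.034,.003,.032),box(.028,.020,.003,.027)] if s=="L" else [box(.024,.028,0,.003),box(.010,.028,.003,.026),box(.022,.016,.003,.022)]
    for b in B:
        uv=proj(n,b@rz(yaw).T+[c[0],c[1],.010]); cv2.fillConvexPoly(m,cv2.convexHull(np.round(uv*4+1.5).astype(np.int32)),255)
    return cv2.resize(m,(560,420),interpolation=cv2.INTER_AREA)/255.
def fit(n,old,new,c,yaw,s):
    u,v=np.round(proj(n,[[c[0],c[1],.025]])[0]).astype(int);W=np.s_[v-11:v+12,u-11:u+12]
    d=np.abs(new.astype(float)-old.astype(float)).max(2)[W]
    hsv=cv2.cvtColor(new,cv2.COLOR_RGB2HSV)[W]
    g=(hsv[...,0]>45)&(hsv[...,0]<95)&(hsv[...,1]>60)   # green board (lit or shaded)
    m=((d>35)&~g).astype(float)
    best=max(((sil(n,c+np.array([dx,dy])*1e-3,yaw,s)[W]*(2*m-1)).sum(),dx,dy) for dx in np.arange(-5,5.1,.5) for dy in np.arange(-5,5.1,.5))
    q=sil(n,c,yaw,s)[W];yy,xx=np.mgrid[:23,:23];ce=lambda w:np.array([(xx*w).sum(),(yy*w).sum()])/w.sum()
    print(n,s,"shift mm",best,"area",m.sum(),q.sum(),"centroid diff px",ce(m)-ce(q))
E
python3 - <<'E'
from chk import *
for n in("top","scene"):
    old=cv2.imread(f"pics/{n}0.png")[:,:,::-1].copy();new=viewer.grab_frame(n)
    for c,y,s in(((.4708,-.1695),9,"L"),((.4681,-.3423),-7,"S")): fit(n,old,new,np.array(c),y,s)
E
```

```text
top L shift mm (np.float64(98.04313725490198), np.float64(2.5), np.float64(1.5)) area 114.0 119.95686274509805 centroid diff px [-0.37079033 -0.92010085]
top S shift mm (np.float64(60.17254901960784), np.float64(3.5), np.float64(1.5)) area 73.0 82.56862745098039 centroid diff px [-0.32896426 -1.08207532]
scene L shift mm (np.float64(6.301960784313724), np.float64(-0.5), np.float64(4.0)) area 79.0 151.56470588235294 centroid diff px [-0.55205352  0.92299504]
scene S shift mm (np.float64(64.93725490196078), np.float64(1.5), np.float64(-2.0)) area 217.0 90.56470588235294 centroid diff px [ 4.06086844 -3.4392888 ]
```

```bash
cat >> chk.py <<'E'
def meas(n,k,M,z,guess):
    for c,p,xy in masks(n,k):
        m=cv2.morphologyEx(p.astype(np.uint8),cv2.MORPH_OPEN,np.ones((5,5),np.uint8));q=np.array(np.where(m)[::-1]).T
        if len(q)<30: continue
        r=least_squares(lambda v:hullc(proj(n,M+[v[0],v[1],z]))-q.mean(0),guess).x
        if np.linalg.norm(r-guess)<.04: return c,r,len(q)
E
python3 - <<'E'
from chk import *
for n in("top","scene"):
    im=viewer.grab_frame(n);cv2.imwrite(f"pics/{n}3.png",im[:,:,::-1])
    print(n,meas(n,"spool_center",SPOOL,.003,MSP),meas(n,"cleaner_center",BALL,.003,MCL))
print(proj("top",[[*MSP,.02],[*MCL,.02]]))
im=viewer.grab_frame("top");o=cv2.imread("pics/top0.png")[:,:,::-1]
f=lambda a:cv2.resize(a[250:282,325:357],(400,400),interpolation=cv2.INTER_NEAREST)
cv2.imwrite("pics/z.png",np.hstack([f(o),f(im)])[:,:,::-1])
E
```

```text
top None None
scene (0.57, array([0.54411504, 0.37253752]), 454) (0.94, array([0.43284139, 0.37374494]), 482)
[[170.61540398 232.59062185]
 [167.31265307 266.78354061]]
```

View pics/z.png

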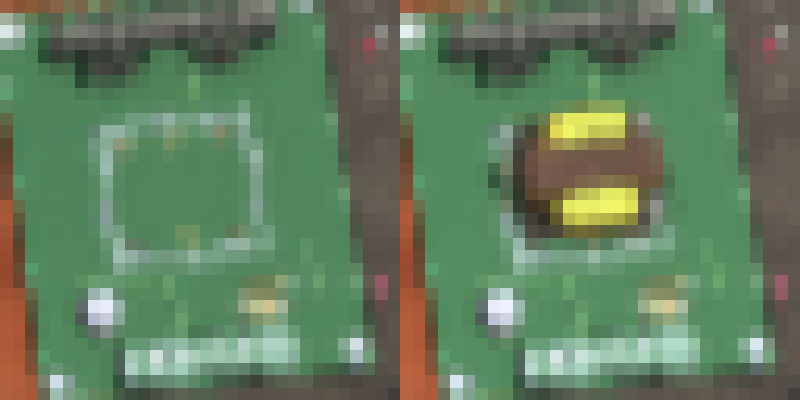

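```bash
python3 - <<'E'
from chk import *
old=cv2.imread("pics/top0.png")[:,:,::-1].astype(np.float32);new=viewer.grab_frame("top").astype(np.float32)
def prof(im,c,yaw,axis,half):
    s=np.arange(-25,25.1,1)*1e-3;w=np.linspace(-half,half,15)*1e-3
    out=[]
    for v in s:
        P=np.array([[v,t,0] if axis==0 else [t,v,0] for t in w])@rz(yaw).T+[c[0],c[1],.010]
        uv=proj("top",P).astype(np.float32);out.append(cv2.remap(im,uv[None,:,0].copy(),uv[None,:,1].copy(),cv2.INTER_LINEAR)[0].mean(0))
    return np.array(out)
for c,y,s in(((.4708,-.1695),9,"L"),((.4681,-.3423),-7,"S")):
  for ax in(0,1):
    o=prof(old,c,y,ax,9);n=prof(new,c,y,ax,8)
    print(s,"xy"[ax]);print(" old R",[int(v) for v in o[:,0]]);print(" new R",[int(v) for v in n[:,0]]);print(" new G",[int(v) for v in n[:,1]])
E
```

```text
L x
 old R [85, 85, 89, 92, 96, 102, 110, 117, 118, 113, 106, 98, 95, 92, 91, 87, 84, 81, 81, 81, 80, 80, 80, 80, 80, 80, 80, 80, 80, 80, 80, 81, 81, 82, 84, 87, 91, 96, 101, 107, 112, 117, 121, 119, 108, 96, 87, 84, 83, 82, 82]
 new R [88, 89, 92, 96, 101, 107, 115, 122, 121, 111, 101, 93, 93, 95, 105, 127, 151, 173, 188, 201, 211, 207, 195, 181, 160, 143, 126, 119, 117, 114, 113, 113, 113, 115, 122, 132, 144, 162, 180, 197, 207, 207, 206, 190, 161, 132, 109, 98, 91, 85, 84]
 new G [143, 144, 146, 148, 150, 154, 159, 163, 160, 149, 137, 124, 114, 104, 106, 125, 149, 171, 188, 203, 214, 210, 196, 179, 153, 129, 107, 96, 92, 89, 87, 88, 89, 91, 102, 116, 132, 153, 174, 195, 207, 208, 209, 198, 178, 158, 144, 141, 140, 139, 139]
L y
 old R [81, 82, 85, 91, 101, 113, 120, 117, 107, 96, 89, 84, 82, 81, 81, 81, 81, 80, 80, 80, 80, 80, 81, 81, 82, 82, 83, 83, 83, 82, 81, 81, 80, 80, 80, 80, 80, 80, 81, 83, 86, 91, 101, 114, 124, 122, 111, 98, 89, 84, 81]
 new R [83, 83, 83, 86, 93, 103, 110, 114, 112, 110, 109, 121, 136, 151, 157, 160, 164, 165, 166, 167, 166, 164, 163, 162, 161, 161, 161,
[... 1097 characters left out ...]
R [78, 78, 78, 79, 80, 83, 90, 98, 107, 107, 103, 95, 88, 85, 85, 87, 90, 89, 86, 83, 83, 84, 87, 91, 94, 94, 90, 86, 83, 82, 81, 80, 82, 85, 89, 91, 92, 97, 109, 122, 127, 116, 103, 91, 85, 82, 79, 79, 79, 80, 80]
 new R [82, 81, 82, 82, 83, 85, 91, 97, 104, 107, 109, 108, 107, 105, 111, 125, 138, 148, 150, 151, 152, 153, 156, 159, 158, 154, 149, 141, 130, 119, 109, 97, 83, 74, 71, 69, 65, 66, 76, 87, 94, 86, 75, 66, 69, 75, 80, 81, 82, 83, 84]
 new G [137, 137, 137, 137, 137, 137, 134, 131, 127, 121, 115, 106, 100, 95, 99, 112, 126, 138, 140, 142, 143, 144, 148, 151, 150, 144, 139, 130, 117, 104, 93, 81, 70, 62, 60, 60, 60, 67, 82, 98, 109, 107, 102, 101, 110, 123, 133, 136, 137, 138, 139]
```

```bash
python3 - <<'E'
from chk import *
new=viewer.grab_frame("top").astype(np.float32)
s=np.arange(-25,25.1,1)*1e-3
for c,y,z,x0 in(((.4708,-.1695),9,.010,.002),((.4708,-.1695),9,.042,.002),((.4681,-.3423),-7,.010,.002),((.4681,-.3423),-7,.036,.002)):
  out=[]
  for v in s:
    P=np.array([[x0+t,v,0] for t in np.linspace(-3,3,7)*1e-3])@rz(y).T+[*c,z];uv=proj("top",P).astype(np.float32)
    out.append(cv2.remap(new,uv[None,:,0].copy(),uv[None,:,1].copy(),cv2.INTER_LINEAR)[0].mean(0))
  o=np.array(out);print(z,"R",[int(v) for v in o[:,0]]);print("   G",[int(v) for v in o[:,1]])
E
```

```text
0.01 R [84, 83, 83, 86, 94, 103, 110, 110, 110, 110, 111, 115, 120, 124, 126, 128, 131, 132, 134, 136, 136, 136, 135, 134, 133, 134, 132, 128, 125, 122, 118, 114, 111, 111, 111, 108, 103, 97, 90, 78, 67, 56, 63, 72, 82, 80, 74, 69, 70, 74, 79]
   G [136, 130, 125, 117, 108, 98, 91, 89, 87, 85, 88, 93, 99, 104, 107, 110, 113, 115, 117, 118, 118, 118, 116, 116, 115, 116, 113, 108, 103, 99, 95, 90, 87, 87, 87, 85, 80, 75, 71, 66, 61, 58, 71, 87, 102, 107, 107, 108, 116, 124, 131]
0.042 R [84, 84, 83, 83, 84, 85, 86, 92, 101, 109, 114, 114, 114, 113, 112, 111, 111, 112, 113, 114, 114, 114, 115, 115, 116, 116, 116, 116, 115, 115, 114, 114, 114, 114, 115, 116, 116, 117, 117, 111, 106, 100, 89, 77, 67, 74, 85, 96, 91, 80, 69]
   G [138, 139, 139, 139, 138, 136, 134, 125, 114, 103, 95, 92, 89, 87, 86, 86, 87, 88, 90, 91, 91, 91, 91, 91, 92, 92, 92, 91, 91, 90, 90, 90, 89, 89, 89, 89, 90, 92, 92, 87, 82, 77, 72, 66, 62, 76, 94, 112, 113, 108, 104]
0.01 R [81, 81, 81, 83, 84, 87, 94, 102, 109, 110, 111, 113, 116, 118, 121, 131, 141, 149, 149, 147, 144, 144, 151, 157, 159, 153, 148, 142, 133, 126, 119, 107, 94, 82, 74, 67, 61, 62, 78, 94, 103, 88, 72, 58, 63, 70, 78, 80, 81, 83, 83]
   G [137, 137, 137, 137, 137, 137, 133, 130, 123, 114, 105, 99, 99, 100, 101, 114, 125, 135, 135, 134, 131, 132, 139, 147, 149, 141, 135, 127, 115, 105, 96, 85, 74, 64, 59, 56, 54, 60, 80, 100, 114, 106, 95, 88, 100, 116, 130, 135, 136, 138, 138]
0.036 R [82, 82, 82, 82, 82, 81, 81, 81, 82, 83, 84, 90, 98, 107, 112, 115, 118, 119, 119, 120, 121, 122, 121, 121, 119, 118, 117, 119, 120, 120, 118, 117, 115, 113, 109, 106, 98, 89, 79, 70, 66, 62, 65, 82, 99, 110, 96, 80, 67, 71, 75]
   G [137, 137, 137, 137, 137, 137, 137, 137, 137, 136, 135, 129, 121, 112, 106, 102, 97, 95, 94, 94, 95, 96, 97, 97, 97, 96, 96, 97, 98, 99, 97, 94, 92, 89, 85, 81, 75, 67, 60, 56, 56, 58, 66, 89, 113, 130, 121, 111, 104, 114, 124]
```

Compared with the printed outlines in the same picture, both parts sit about 2 mm too far along +x (a camera bias), while y is good. I'll regrip and nudge each one.

```bash
python3 - <<'E'
from h import *
def nudge(c,yaw,d,opn):
    c=np.array(c);d=(rz(yaw)@np.array([*d,0]))[:2]*1e-3
    up(c,.12,270+yaw);env.command_gripper(opn)
    print(env.movel([*c,.0133],feed=.12,contact_N=8));env.dwell(.15);env.command_gripper(.005,25);print(st())
    env.movel([*c,.018],feed=.05);env.movel([*(c+d),.018],feed=.03);env.dwell(.25)
    print(env.movel([*(c+d),.010],feed=.03,contact_N=4),st(),c+d);env.dwell(.1)
    env.command_gripper(opn-.003);env.movel([*(c+d),.13],feed=.2)
nudge((.4681,-.3423),-7,(-2.3,-.5),.040)
nudge((.4708,-.1695),9,(-2.1,.2),.047)
up([.5,.1],.22,180+BY);env.dwell(.2)
new=viewer.grab_frame("top").astype(np.float32);print(st())
def prof(c,yaw,z,ax,off,half):
    s=np.arange(-22,22.1,1)*1e-3;o=[]
    for v in s:
        P=np.array([[v,t,0] if ax==0 else [off+t,v,0] for t in np.linspace(-half,half,9)*1e-3])@rz(yaw).T+[*c,z];uv=proj("top",P).astype(np.float32)
        o.append(cv2.remap(new,uv[None,:,0].copy(),uv[None,:,1].copy(),cv2.INTER_LINEAR)[0].mean(0))
    o=np.array(o);print(c,z,"xy"[ax],"R",[int(v) for v in o[:,0]]);print("  G",[int(v) for v in o[:,1]])
for c,y in(((.4708,-.1695),9),((.4681,-.3423),-7)): prof(c,y,.01,0,0,8)
a=lambda u,v:cv2.resize(new[v:v+32,u:u+32].astype(np.uint8),(400,400),interpolation=cv2.INTER_NEAREST)
cv2.imwrite("pics/z2.png",np.hstack([a(323,250),a(378,253)])[:,:,::-1])
E
```

```text
False
(58.84, array([ 0.4686, -0.3425,  0.0141]), 0.0263, array([-0.9,  1.1,  3.7]), 25.5727618932724)
True (59.84, array([ 0.4664, -0.3428,  0.0139]), 0.0263, array([0.7, 0.8, 4.3]), 25.749834179878235) [ 0.46575621 -0.34251597]
False
(63.38, array([ 0.4713, -0.1695,  0.014 ]), 0.0339, array([-0.9,  0.1,  3.9]), 25.929183661937714)
True (64.38, array([ 0.4694, -0.1697,  0.0136]), 0.0339, array([-0.8, -1.4,  2.8]), 26.105904579162598) [ 0.46869457 -0.16963097]
(67.68, array([0.5   , 0.0998, 0.2199]), 0.0443, array([-0.1, -0.1,  0.3]), 0.0)
(0.4708, -0.1695) 0.01 x R [97, 101, 106, 113, 119, 118, 109, 100, 97, 109, 125, 146, 169, 192, 210, 214, 212, 206, 188, 163, 141, 129, 123, 117, 114, 114, 113, 114, 118, 122, 129, 143, 159, 175, 188, 198, 207, 201, 183, 164, 141, 121, 102, 90, 87]
  G [149, 151, 153, 156, 158, 153, 138, 123, 113, 118, 127, 145, 169, 193, 212, 217, 215, 209, 185, 155, 126, 109, 100, 92, 88, 88, 88, 89, 94, 100, 110, 128, 148, 168, 184, 196, 208, 205, 191, 178, 164, 155, 145, 141, 140]
(0.4681, -0.3423) 0.01 x R [91, 88, 88, 90, 93, 98, 103, 109, 113, 111, 104, 97, 97, 105, 123, 142, 161, 173, 177, 175, 163, 145, 127, 114, 108, 104, 103, 106, 113, 121, 132, 146, 160, 171, 173, 172, 161, 143, 122, 104, 93, 87, 85, 84, 85]
  G [144, 143, 143, 144, 145, 147, 149, 151, 149, 141, 126, 111, 104, 107, 121, 139, 159, 172, 176, 174, 159, 136, 112, 95, 86, 80, 78, 82, 92, 103, 118, 135, 154, 170, 177, 181, 178, 171, 160, 149, 143, 141, 140, 140, 140]
```

View pics/z2.png

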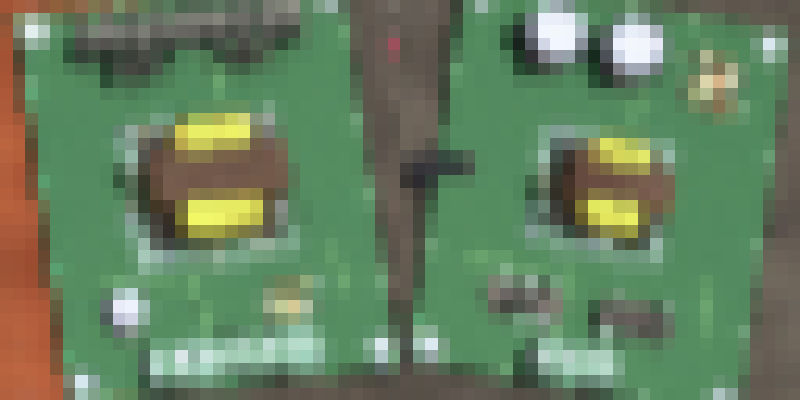

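Both transformers now sit inside their outlines. Next I'll shut the drawer.

```bash
python3 - <<'E'
from h import *
h=HD.copy();h[0]=.6147;o=h-BX*.11
up(o[:2],.12,180+BY);env.command_gripper(.027)
print(env.movel(o,feed=.12,contact_N=8),st())
env.command_gripper(.0,30);env.dwell(.1);print(st())
print(env.movel(h-BX*.01,feed=.1,contact_N=25),st());print(env.movel(h+BX*.006,feed=.03,contact_N=25),st());env.dwell(.1);print(st())
env.command_gripper(.027);env.dwell(.1);e=sensors.get_state()["ee_pos"];env.movel([e[0],e[1],.13],feed=.25)
up([.50,-.1],.22,180+BY);env.dwell(.2);print(st())
for n in("top","scene"):
    im=viewer.grab_frame(n);cv2.imwrite(f"pics/{n}4.png",im[:,:,::-1])
    m=masks(n,"drawer_handle")[:1]
    for c,p,xy in m: print(n,c,xy.min(0),xy.max(0),xy.mean(0))
    if n=="top": h0=cv2.imread("pics/top0.png")[:,:,::-1];print("diff rows",[int(np.abs(im[v,235:258].astype(int)-h0[v,235:258]).mean()) for v in range(195,222)])
from chk import meas,SPOOL,BALL
print(meas("scene","spool_center",SPOOL,.003,MSP),meas("scene","cleaner_center",BALL,.003,MCL))
print(meas("top","spool_center",SPOOL,.003,MSP),meas("top","cleaner_center",BALL,.003,MCL))
E
```

```text
False (69.45, array([0.5053, 0.1401, 0.0246]), 0.0268, array([-0.5,  0.4,  1. ]), 0.0)
(69.84, array([0.5053, 0.1402, 0.0249]), 0.0088, array([-0.5,  0.7,  5.7]), 29.55110639333725)
False (70.99, array([0.6059, 0.1389, 0.0249]), 0.0089, array([0.3, 0.2, 5.8]), 29.54215943813324)
True (71.5, array([0.6145, 0.1387, 0.0249]), 0.0087, array([-1.5,  0.6,  4.9]), 29.777863025665283)
(71.6, array([0.6145, 0.1387, 0.025 ]), 0.0087, array([-2.3,  1.3,  3.9]), 29.78484481573105)
(73.87, array([ 0.5005, -0.0991,  0.2192]), 0.0268, array([-0.2,  0.1, -0.3]), 0.0)
top 0.58 [213. 200.] [271. 212.] [241.48826291 203.75586854]
diff rows [4, 4, 4, 4, 4, 7, 5, 3, 2, 8, 7, 4, 3, 3, 11, 43, 84, 125, 144, 158, 151, 149, 146, 135, 122, 117, 118]
scene 0.56 [215. 211.] [277. 242.] [245.33682008 226.48012552]
(0.6, array([0.54562125, 0.37356262]), 473) (0.67, array([0.42314464, 0.40802663]), 1552)
(0.61, array([0.54607329, 0.37315722]), 300) (0.75, array([0.43655536, 0.37427851]), 300)
```

The drawer is shut: the handle is back at 0.6145, against 0.6146 at the start. Now I'll return both objects.

```bash
python3 - <<'E'
from h import *
from chk import meas
transfer(MSP,.0222,SP,.0175,SPY-180,.085,30)
transfer(MCL,.0082,CL,.0035,CLY,.085,30)
up([.45,-.15],.25,90);env.dwell(.3);print(st())
for n in("top","scene"):
    im=viewer.grab_frame(n);cv2.imwrite(f"pics/{n}5.png",im[:,:,::-1])
    print(n,meas(n,"spool_center",SPOOL,0,SP),meas(n,"cleaner_center",BALL,0,CL))
s=cv2.imread("pics/scene5.png");t=cv2.imread("pics/top5.png");t0=cv2.imread("pics/top0.png")
a=cv2.resize(s[180:280,200:310],(440,400));f=lambda i:cv2.resize(i[195:255,205:280],(340,272),interpolation=cv2.INTER_CUBIC)
b=np.vstack([f(t0),f(t)]);a=np.vstack([a,np.zeros((144,440,3),np.uint8)]);cv2.imwrite("pics/f.png",np.hstack([a,b]))
E
```

```text
(78.17, array([0.5447, 0.3736, 0.023 ]), 0.0538, array([-3. , -1.8,  5.3]), 30.697990233893506)
(80.84, array([0.5477, 0.2129, 0.0197]), 0.0537, array([-0.1, -0.7,  4.9]), 32.57103844662197)
(81.86, array([0.5457, 0.2118, 0.1304]), 0.0852, array([-0.4,  0. , -1.2]), 0.0)
(84.81, array([0.435 , 0.3744, 0.0093]), 0.0595, array([-1.7, -0.3,  4.1]), 31.66652151094695)
(88.16, array([0.5515, 0.0768, 0.0059]), 0.0594, array([-0.7, -0.3,  2.7]), 33.02188510380347)
(89.19, array([0.5495, 0.0762, 0.1301]), 0.0849, array([0. , 0.6, 0.8]), 0.0)
(92.44, array([ 0.45  , -0.1499,  0.25  ]), 0.0851, array([0.5, 0.5, 0. ]), 0.0)
top (0.62, array([0.5483249 , 0.21347292]), 292) None
scene (0.96, array([0.54370296, 0.21472266]), 399) (0.57, array([0.55041279, 0.07580623]), 370)
```

View pics/f.png

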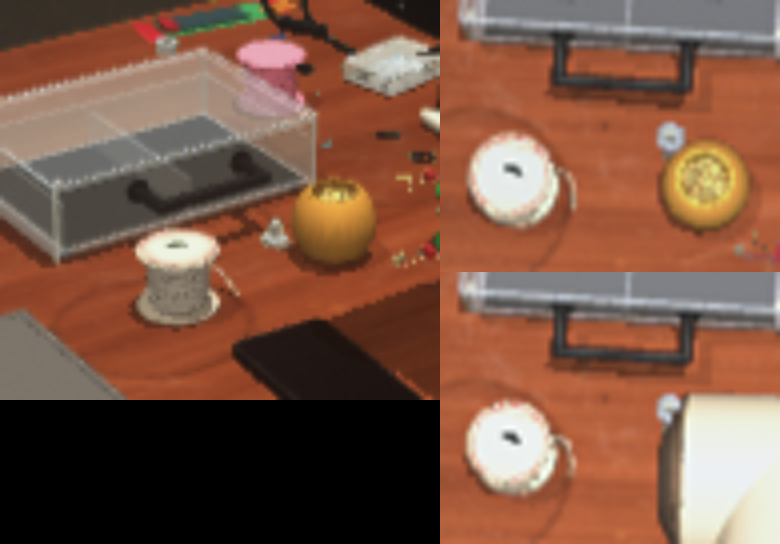

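The spool appears 2–3 mm off. I'll park the arm at the start joints and register the images against the first pictures.

```bash
cat > reg.py <<'E'
from h import *
def reg(tag):
    env.set_joints([-57.376,22.042,.453,0,-68.411,-14.817]);env.dwell(.2)
    for nm,p,h in(("spool",SP,.0225),("cleaner",CL,.025)):
        A=[];b=[]
        for n in("top","scene"):
            o=cv2.cvtColor(cv2.imread(f"pics/{n}0.png"),cv2.COLOR_BGR2GRAY).astype(np.float32);im=viewer.grab_frame(n)
            cv2.imwrite(f"pics/{n}{tag}.png",im[:,:,::-1]);g=cv2.cvtColor(im,cv2.COLOR_RGB2GRAY).astype(np.float32)
            u,v=np.round(proj(n,[[*p,h]])[0]).astype(int);W=np.s_[v-15:v+16,u-15:u+16]
            M=np.eye(2,3,dtype=np.float32);mask=np.zeros((31,31),np.uint8);cv2.circle(mask,(15,15),12,255,-1)
            cc,M=cv2.findTransformECC(o[W],g[W],M,cv2.MOTION_TRANSLATION,(3,200,1e-6),mask,1)
            J=np.array([proj(n,[[*(p+d),h]])[0]-proj(n,[[*p,h]])[0] for d in(np.array([.001,0]),np.array([0,.001]))]).T
            print(nm,n,round(cc,3),"px",M[:,2],"mm",np.linalg.solve(J,M[:,2]));A.append(J);b.append(M[:,2])
        print(nm,"joint mm",np.linalg.lstsq(np.vstack(A),np.hstack(b),rcond=None)[0])
    print(st())
E
python3 -c "
from reg import *
reg('6')"
```

```text
spool top 0.984 px [-0.41463625 -0.9829906 ] mm [3.11778432 1.56384014]
spool scene 0.975 px [-0.9685488  -0.30128762] mm [2.99884071 1.26487408]
spool joint mm [3.02911743 1.40293877]
cleaner top 0.965 px [ 0.16370527 -0.75790334] mm [ 2.47717972 -0.38262146]
cleaner scene 0.958 px [-0.45777717 -0.38406178] mm [ 2.74502339 -0.36155347]
cleaner joint mm [ 2.56894263 -0.32904833]
(95.01, array([ 0.1915, -0.5949,  0.2314]), 0.0852, array([ 0.8,  0.3, -0.4]), 0.0)
```

```bash
python3 - <<'E'
from reg import *
def nudge(p,z,yaw,d):
    p=np.array(p);up(p,.12,yaw);env.movel([*p,z],feed=.13);env.dwell(.3);e0=sensors.get_state()["ee_pos"][:2].copy()
    env.command_gripper(.03,30);env.dwell(.2);e=sensors.get_state()["ee_pos"][:2].copy();print("grip shift",e-e0)
    t=e+d;c=p+d;env.movel([*p,z+.003],feed=.04);env.movel([*c,z+.003],feed=.03);env.dwell(.3)
    r=t-sensors.get_state()["ee_pos"][:2];c=c+r;env.movel([*c,z+.003],feed=.03);env.movel([*c,z+.0002],feed=.03);env.dwell(.3)
    print("resid",r,t-sensors.get_state()["ee_pos"][:2]);env.command_gripper(.085);env.movel([*c,.13],feed=.25)
nudge((.5477,.2129),.0185,SPY-180,np.array([-.0030,-.0014]))
nudge((.5515,.0768),.0047,CLY,np.array([-.0026,.0003]))
reg("7")
E
```

```text
grip shift [-0.00039798 -0.00038108]
resid [-0.00016433 -0.00021447] [-0.00058247 -0.00023333]
grip shift [-3.43621374e-04  2.13806659e-05]
resid [-0.00010507  0.00010904] [-0.00050432 -0.00019334]
spool top 0.991 px [-0.02081276 -0.19616455] mm [0.63210033 0.11394833]
spool scene 0.988 px [-0.1790859  -0.10798268] mm [0.81130128 0.06921297]
spool joint mm [0.68475021 0.12066737]
cleaner top 0.963 px [-0.0090387  -0.26299268] mm [0.84906335 0.07731337]
cleaner scene 0.969 px [-0.14541087 -0.0752548 ] mm [0.62954112 0.06337944]
cleaner joint mm [0.77442913 0.03480582]
(111.8, array([ 0.1913, -0.595 ,  0.2313]), 0.0853, array([-0.1,  0.4,  0.2]), 0.0)
```

```bash
python3 -c "
import cv2
cv2.imwrite('pics/end.png',cv2.resize(cv2.imread('pics/top7.png')[140:300,130:430],(795,424),interpolation=cv2.INTER_CUBIC))"
```

```text
(no output)
```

View pics/end.png

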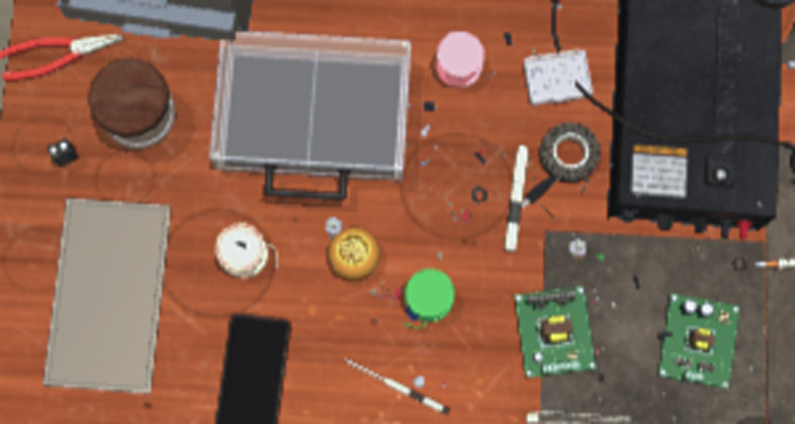

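The final picture shows the drawer shut and empty (crop 315,110). The spool (241,250) and the cleaner (354,254) are back in place, and both transformers are on their boards.

```bash
python3 -c "
from cell import job
print(job.job_done())"
```

```text
the job is handed in; nothing more can be done
None
```

I handed the job in at about 112 s of 136: the drawer is shut, both transformers stand within their outlines (placement good to about 0.5 mm by the top camera), and the spool and tip cleaner are released, standing within about 0.8 mm of where they started.

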